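# Find the high pad of a base plate with a touch probe

### The job

One of the five round steel pads on the machine base plate stands a little higher than the rest, too little to trust the eye. Pick up the spring touch probe, touch its foot gently, so that its spring just gives, to all five pads in turn (the pad beside the plate's round ear first, then the other corners clockwise seen from above, the middle pad last), feeling how high each one is, and leave the probe standing upright on the highest pad to mark it for filing. Keep the probe upright, never drive its plunger hard in, and leave the other things on the bench alone.

Things in the scene. Friction and masses are not known exactly. Their poses are not given: they have to be found in the camera images.
- probe: loose spring touch probe standing upright on the bench, round about its vertical z axis, 103 mm tall, about 0.15 kg. Origin under the centre of its foot. Aluminium housing 30 mm in diameter with dark grip rings, from 20 to 97 mm above the origin (collars of 32 mm at 20-36 and 84-97 mm): grasp it there, best about 60 mm above the origin. Below it a flat round foot 30 mm in diameter, 6 mm thick, on a 12 mm rod, which is the plunger
- plunger (a joint): how far the foot is pushed up into the housing, m: 0 is out, as at rest; 0.012 the end stop. The spring takes 2.4 N to start moving and 0.8 N more per mm; the probe's own weight alone does not move it. A touch is 1 to 3 mm of travel (3 to 5 N); more than 8 mm (9 N) is too hard
- probe_tip (a point): the middle of the underside of the probe's foot; it moves with the plunger
- base: machine base plate, fixed to the bench, grey, 160 mm (its x) by 200 mm (its y) by 14 mm thick, at any yaw. Origin at the centre of its underside, z up. A round ear 44 mm wide with a dark hexagon bolt head on it (20 mm across, its top 23 mm above the bench) sticks out 42 mm from its +y side at its -x corner. On it stand five round steel pads 36 mm in diameter, at the corners and in the middle; four have tops 24 mm above the bench and one, a different one each time, 26.5 mm
- spare_gear: bystander: loose spare gear, 62 mm across, 14 mm thick, lying flat; origin at the centre of its underside; leave it alone
- sanding_block: bystander: loose sanding block 63 x 101 x 32 mm; origin at the centre of its underside; leave it alone
- tape_measure: bystander: loose tape measure 44 x 90 x 69 mm; origin at the centre of its underside; leave it alone
- station_1 (a point): a point on the axis of a pad, 24 mm above the bench (the nominal top). first to be touched: the corner pad beside the ear; 55 mm along -x and 75 mm along +y of the base plate
- station_2 (a point): a point on the axis of a pad, 24 mm above the bench (the nominal top). second: the next corner pad clockwise seen from above; +55 mm along x, +75 mm along y of the base plate
- station_3 (a point): a point on the axis of a pad, 24 mm above the bench (the nominal top). third: the corner pad diagonally opposite the ear; +55 mm along x, -75 mm along y of the base plate
- station_4 (a point): a point on the axis of a pad, 24 mm above the bench (the nominal top). fourth: the last corner pad; -55 mm along x, -75 mm along y of the base plate
- station_5 (a point): a point on the axis of a pad, 24 mm above the bench (the nominal top). fifth: the pad in the middle of the base plate
Not all that is in view belongs to the job. Of the things that look like the probe, the middle-sized one is meant.

How it is judged:
On the way, in this order (a step that is already met when the one before it is completed fails the run):
1. the probe's foot touches the pad beside the ear and its spring gives a little (horizontal distance between probe_tip and station_1 below 0.015 m and value of joint plunger above 0.0004 m), for 0.06 s.
2. the probe's foot touches the next corner pad clockwise and its spring gives a little (horizontal distance between probe_tip and station_2 below 0.015 m and value of joint plunger above 0.0004 m), for 0.06 s.
3. the probe's foot touches the third corner pad clockwise and its spring gives a little (horizontal distance between probe_tip and station_3 below 0.015 m and value of joint plunger above 0.0004 m), for 0.06 s.
4. the probe's foot touches the fourth corner pad clockwise and its spring gives a little (horizontal distance between probe_tip and station_4 below 0.015 m and value of joint plunger above 0.0004 m), for 0.06 s.
5. the probe's foot touches the pad in the middle and its spring gives a little (horizontal distance between probe_tip and station_5 below 0.015 m and value of joint plunger above 0.0004 m), for 0.06 s.
At the end, for the whole second after the job is handed in: the probe stands by itself, upright within 0.06 rad, at rest and with its spring out, on the highest pad: its foot within 15 mm of that pad's middle and 25.4 to 28 mm above the bench (the other pads would leave it at 24 mm) ((horizontal distance between probe_tip and station_1 below 0.015 m or horizontal distance between probe_tip and station_2 below 0.015 m or horizontal distance between probe_tip and station_3 below 0.015 m or horizontal distance between probe_tip and station_4 below 0.015 m or horizontal distance between probe_tip and station_5 below 0.015 m) and z of probe_tip in the frame of base between 0.0254 and 0.028 m and angle between probe's own z axis and vertical below 0.06 rad and linear speed of probe below 0.01 m/s and value of joint plunger below 0.001 m); the robot touches nothing.
It fails at once if the probe's plunger is driven in more than 8 mm (value of joint plunger above 0.008 m).
It fails at once if the probe is tipped by more than 0.35 rad (angle between probe's own z axis and vertical above 0.35 rad).
It fails at once if the spare gear is pushed more than 15 mm (distance of spare_gear from where it was at the start of the episode above 0.015 m).
It fails at once if the sanding block is pushed more than 15 mm (distance of sanding_block from where it was at the start of the episode above 0.015 m).
It fails at once if the tape measure is pushed more than 15 mm (distance of tape_measure from where it was at the start of the episode above 0.015 m).
It also fails if it takes over 58 s, if anything falls off the work surface, if the arm or the gripper's body presses on something with over 40 N, if the wrist force passes 120 N, or if a joint passes its speed limit or range.

### The arm

A 6-joint arm with a two-finger parallel gripper is mounted at the origin on a cart in front of the work surface, level with it; the furniture and walls round the work are solid. World frame = base frame: x ahead of the robot, y to its left, z up, the work surface at z = 0. Lengths are in m, angles in rad, forces in N, time in s.
With the tool pointing down it reaches from about 0.35 to 0.775 m from the base axis. Payload 5.5 kg.
Tool frame: the origin (TCP) lies midway between the tips of the shut fingers; the grasp point (between the pads) lies 19 mm behind it; z points along the fingers, y is the line along which they close (so a half turn about z gives the same grasp; the last joint's range is limited). The gripper opens to 85 mm and grips with 20 to 120 N. Pads are 22 mm wide; open, the fingers measure 114 mm over their backs; the gripper's body (76 mm by 85 mm) begins 54 mm behind the grasp point. The pads swing forward as they close: fully open they stand 13 mm farther back than shut.
Start: joints at [-1.468, 0.313, 0.046, 1.304, 0, 1.431], TCP at [0.138, -0.558, 0.231] pointing down, gripper open.
Joint ranges: [-2.76, 2.76], [-0.86, 1.69], [-1.03, 1.26], [-2.2, 2.34], [-1.47, 1.5], [-3.14, 3.14]. Speed limits (rad/s): [2.57, 2.57, 3.14, 3.14, 3.14, 3.14].

### API

Orientations are given as a unit quaternion [w, x, y, z].
In Python, from workcell import telemetry, imaging, env gives the robot as it stands. The module is installed in compiled form; this text tells all that it offers.
- The arm moves only by the tool step_arm, never from a script. Its argument "moves" is a list of rows, each a list of 3 entries, a list of its own where there are three numbers: the shift along the tool's x, y, z in mm, then the turn, a rotation vector about the tool's x, y, z in rad, then the finger opening in mm, from 0 to 85.4. A call has 1 to 8 rows; each row is the pose to reach, as a shift and turn from the pose commanded when the call began, along the tool's axes at that moment; what a row does not reach only later rows make up. A row lasts 1/12 s, in which the tool goes at most 41.7 mm and 7.16 degrees, less where a joint would pass 70% of its speed; a pose out of reach is approached as far as the arm can. A call with a gripper value outside its range is refused whole. The fingers move at their own pace and stop on an object; "grip_force" is the grip in N (left out, the last holds). Time passes only in rows, so rows that repeat a pose let the fingers close. It gives the time, the measured TCP pose, the force, the opening and the grip force at its end, in the units of the state.
- telemetry.get_state(): the state, without advancing time (a new reading comes with each control period).
- imaging.read_camera(name): name is "scene" or "top" or "wrist"; returns the picture (384x512x3 uint8, red, green, blue); there is no depth.
- imaging.camera_params(name): a dict with "camera_matrix" (3x3 intrinsics, pixels), "pose" (4x4, takes a point from camera to world coordinates). Camera axes: x right, y up, looking along -z (the intrinsics and any distortion apply to the point x, -y, -z); pixel columns grow to the right and rows downward; lengths in m; the calibration is good to about 2 mm. The wrist camera is an equidistant fisheye: a pixel r from the principal point sees the ray r / f radians off the axis. A picture is of the moment at which its call begins: read the wrist's pose just before it. camera_params takes no time and is no camera call; for the wrist camera it gives the pose at the moment of the call.
- env.hand_in(): hands the job in; it is judged then, once.
The state is a dict: "clock": time; "joint_pos": joint angles; "qvel": joint speeds; "tau": joint torques, N m; "tcp_pos": TCP position; "orientation": TCP orientation; "wrist_force": force on the tool from outside, world axes, zero at the start; "ft_torque": the same for the moment, N m; "finger_gap": finger opening in m; "grip_force": force on a finger pad.
Only numpy, scipy, OpenCV 4.12 (cv2) and the standard library are available. Lean on these libraries where they do the work, as an engineer would, in place of code of your own. Each camera call takes 0.05 s, during which the arm holds its last target. There are 200 camera calls.

## Working session

There is one attempt and no reset: what is moved stays moved. The work goes in short steps, Python scripts to look and compute and a tool call to move; the robot and the scene stay as the last step left them, time stands still between calls to the robot, and variables do not carry over. Pictures are saved under pics/ and viewed, at most 10 in all, crops included, and the job is handed in when it is done.

Besides the shell and the picture viewer there is one more tool, called after "Call:" as name([rows], argument=value, ...), one row to a line, values as JSON. step_arm: Moves the arm, as the interface text tells. Its arguments: {"type":"object","properties":{"moves":{"type":"array"},"grip_force":{"type":"number"}},"required":["moves"]}

```bash
mkdir -p pics; python3 - <<'E'
from workcell import telemetry, imaging
import cv2,numpy as np
s=telemetry.get_state();print(s['clock'],s['tcp_pos'],s['orientation'],s['wrist_force'],s['finger_gap'])
for n in('top','scene'):
    im=imaging.read_camera(n);cv2.imwrite(f'pics/{n}0.png',im[...,::-1])
    p=imaging.camera_params(n);print(n,np.round(p['camera_matrix'],1).tolist(),np.round(p['pose'],4).tolist(),[k for k in p])
E
```

```text
0.0 [ 0.13820511 -0.55759621  0.23041181] [-9.20395947e-04  9.92637933e-01  1.21116006e-01  2.10568285e-05] [0.00277382 0.0099194  0.39913454] 0.0853734759217586
top [[362.8, 0.0, 250.9], [0.0, 362.8, 192.8], [0.0, 0.0, 1.0]] [[0.0042, 0.9935, -0.1136, 0.4411], [-1.0, 0.0043, 0.0013, -0.0062], [0.0018, 0.1136, 0.9935, 1.0187], [0.0, 0.0, 0.0, 1.0]] ['camera_matrix', 'pose']
scene [[416.1, 0.0, 261.3], [0.0, 416.1, 190.0], [0.0, 0.0, 1.0]] [[0.9062, 0.2558, -0.3368, 0.1958], [-0.4229, 0.5371, -0.7299, -0.7618], [-0.0058, 0.8038, 0.5948, 0.695], [0.0, 0.0, 0.0, 1.0]] ['camera_matrix', 'pose']
```

View pics/top0.png

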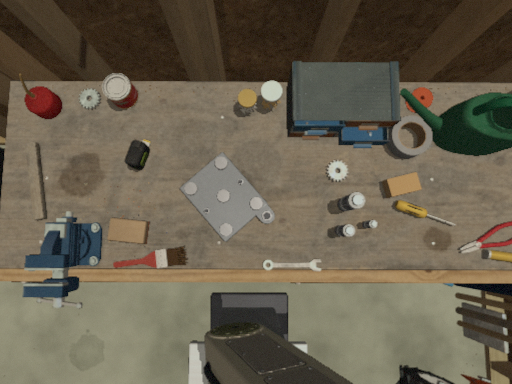

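View pics/scene0.png

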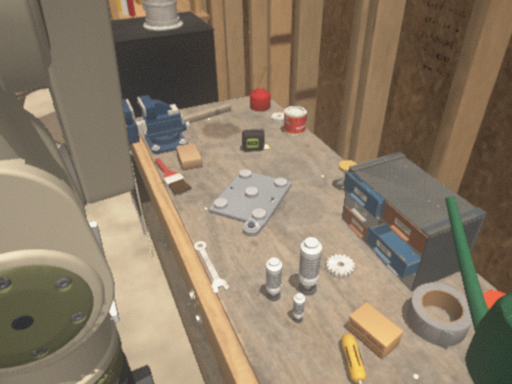

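In the top view there are three probe-like things: large at (350,202), middle at (345,231) and small at (370,224). In the scene view they are at (310,265), (273,278) and (299,306). The middle-sized one is meant, and I'll confirm it in an enlarged crop. The plate is at top (225,197), with its ear at (265,216).

```bash
python3 - <<'E'
import cv2,numpy as np
t=cv2.imread('pics/top0.png');s=cv2.imread('pics/scene0.png')
a=cv2.resize(t[145:245,170:280],None,fx=4,fy=4,interpolation=cv2.INTER_CUBIC) #440x400
b=cv2.resize(s[230:330,250:340],None,fx=4,fy=4,interpolation=cv2.INTER_CUBIC) #360x400
c=cv2.resize(t[185:245,325:385],(200,200),interpolation=cv2.INTER_CUBIC)
o=np.zeros((600,800,3),np.uint8);o[:400,:440]=a;o[:400,440:800]=b;o[400:,:200]=c
cv2.imwrite('pics/crop1.png',o)
E
cat > h.py <<'E'
import numpy as np
from workcell import imaging
def ray(n,u,v,P=None):
    p=P or imaging.camera_params(n);K=np.array(p['camera_matrix']);T=np.array(p['pose'])
    x=(u-K[0,2])/K[0,0];y=(v-K[1,2])/K[1,1]
    if n=='wrist':
        r=np.hypot(x,y);k=np.sin(r)/max(r,1e-9);d=np.array([x*k,-y*k,-np.cos(r)])
    else: d=np.array([x,-y,-1.])
    return T[:3,3],T[:3,:3]@d
def at(n,u,v,z,P=None):
    o,d=ray(n,u,v,P);return o+d*(z-o[2])/d[2]
def px(n,X,P=None):
    p=P or imaging.camera_params(n);K=np.array(p['camera_matrix']);T=np.array(p['pose'])
    c=T[:3,:3].T@(np.array(X)-T[:3,3]);q=np.array([c[0],-c[1],-c[2]])
    if n=='wrist':
        rr=np.hypot(q[0],q[1]);th=np.arctan2(rr,q[2]);q=np.array([q[0]/rr*th,q[1]/rr*th,1])
    else:q=q/q[2]
    return (K@q)[:2]
E
```

```text
(no output)
```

View pics/crop1.png

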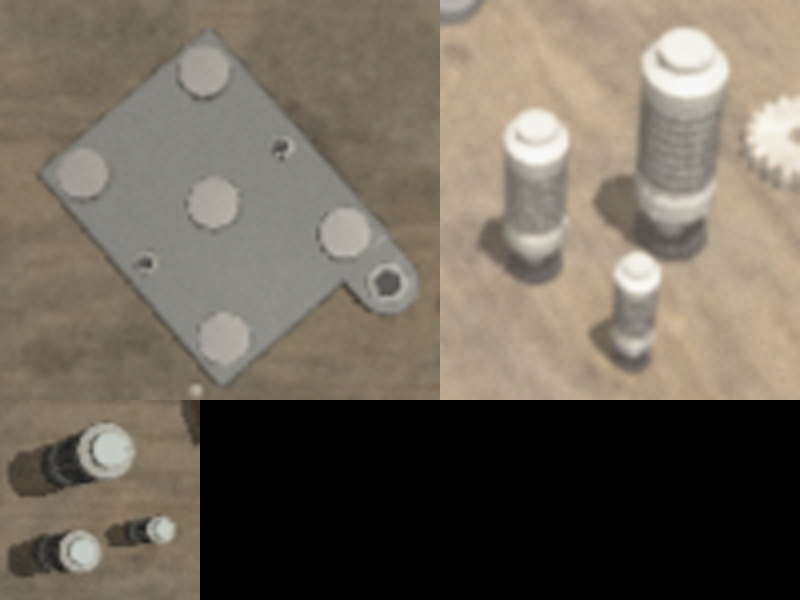

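The crop shows the middle probe standing alone: its cap is at about scene (274,261) and top (349.3,230.3). The pads in crop pixels are ear (345,232), bottom (223,337), left (82,173), top (204,71) and middle (213,202).

```bash
python3 - <<'E'
from h import *
from scipy.optimize import least_squares
from workcell import telemetry
f=lambda X:np.r_[px('top',X)-[349.3,230.2],px('scene',X)-[274.1,260.4]]
r=least_squares(f,[.3,-.3,.1],x_scale=.01);print('tri knob',r.x,r.fun);X=at('top',349.3,230.2,.103);print('z103',X,at('scene',274.1,260.4,.103))
pr=[(345,232),(223,337),(82,173),(204,71),(213,202)]
P=np.array([at('top',u/4+169.6,v/4+144.6,.024) for u,v in pr])[:,:2];print(P)
L=np.array([[-55,75],[55,75],[55,-75],[-55,-75],[0,0]])/1e3
c=P.mean(0);U,S,V=np.linalg.svd(L.T@(P-c));R=(U@V).T
print('c',c,'yaw',np.arctan2(R[1,0],R[0,0]),np.linalg.det(R));Q=L@R.T+c;print(np.round(Q,4),np.round(Q-P,4))
print('scene check',[np.round(px('scene',[*q,.024])) for q in Q])
for n,z,u,v in(('big',.13,356,200),('small',.075,372.5,223.5),('gear',.014,337,171)):print(n,at('top',u,v,z))
s=telemetry.get_state();from scipy.spatial.transform import Rotation as Ro
w,x,y,z=s['orientation'];print(Ro.from_quat([x,y,z,w]).as_matrix().round(3),np.linalg.norm(X[:2]))
E
```

```text
tri knob [ 0.45433662 -0.25552525  0.10424785] [ 0.30109719 -0.79856322 -0.65419294  0.0912082 ]
z103 [ 0.45235512 -0.25505533  0.103     ] [ 0.4561414  -0.25478304  0.103     ]
[[ 0.52779642 -0.02131485]
 [ 0.45557268  0.06171395]
 [ 0.56790696  0.16047319]
 [ 0.6398916   0.0771865 ]
 [ 0.54815347  0.06973183]]
c [0.54786422 0.06955812] yaw 2.2894930679796612 0.9999999999999997
[[ 0.5276 -0.0212]
 [ 0.4552  0.0616]
 [ 0.5681  0.1603]
 [ 0.6405  0.0775]
 [ 0.5479  0.0696]] [[-0.0002  0.0001]
 [-0.0004 -0.0001]
 [ 0.0002 -0.0001]
 [ 0.0006  0.0004]
 [-0.0003 -0.0002]]
scene check [array([258., 212.]), array([219., 202.]), array([244., 172.]), array([280., 181.]), array([251., 191.])]
big [ 0.52604566 -0.26618735  0.13      ]
small [ 0.4702471  -0.32335027  0.075     ]
gear [ 0.61868592 -0.24909979  0.014     ]
[[ 0.971  0.24  -0.   ]
 [ 0.24  -0.971  0.002]
 [ 0.    -0.002 -1.   ]] 0.5193056675805874
```

Call:
step_arm([
  [[380,-217,0],[0,0,-1.0],60],
  [[380,-217,0],[0,0,-1.0],60],
  [[380,-217,0],[0,0,-1.0],60],
  [[380,-217,0],[0,0,-1.0],60],
  [[380,-217,0],[0,0,-1.0],60],
  [[380,-217,0],[0,0,-1.0],60],
  [[380,-217,0],[0,0,-1.0],60],
  [[380,-217,0],[0,0,-1.0],60],
], grip_force=40)

```text
clock: 0.77
tcp_pos: [0.3804, -0.3263, 0.2311]
orientation: [-0.0, 0.811, 0.585, -0.0]
wrist_force: [0.4, -1.2, -0.1]
finger_gap: 0.0603
grip_force: 0.0
```

```bash
cat > go.py <<'E'
import sys,numpy as np
from workcell import telemetry
from scipy.spatial.transform import Rotation as Ro
# usage: go.py x y z yaw(of tool x): prints shift mm and turn to reach it upright
s=telemetry.get_state();w,x,y,z=s['orientation'];R=Ro.from_quat([x,y,z,w])
X=np.array([float(a) for a in sys.argv[1:4]]);yaw=float(sys.argv[4])
G=Ro.from_euler('z',yaw)*Ro.from_euler('x',np.pi)
print('t',s['clock'],'tcp',s['tcp_pos'].round(4),'yaw',np.arctan2(*R.as_matrix()[[1,0],0]).round(3),'j',np.round(s['joint_pos'],2),'F',np.round(s['wrist_force'],2),'gap',round(s['finger_gap'],4),s['grip_force'])
print('shift',(R.inv().apply(X-s['tcp_pos'])*1e3).round(1),'turn',(R.inv()*G).as_rotvec().round(3))
E
python3 go.py .4545 -.2552 .231 2.70
```

```text
t 0.7667 tcp [ 0.3804 -0.3263  0.2311] yaw 1.249 j [-0.87  0.17 -0.14  1.26 -0.    1.02] F [ 0.39 -1.25 -0.12] gap 0.0603 0.0
shift [90.9 47.8  0.1] turn [-0.    -0.    -1.451]
```

Call:
step_arm([
  [[91,48,0],[0,0,-1.0],60],
  [[91,48,0],[0,0,-1.0],60],
  [[91,48,0],[0,0,-1.0],60],
  [[91,48,0],[0,0,-1.0],60],
  [[91,48,0],[0,0,-1.0],60],
  [[91,48,0],[0,0,-1.0],60],
  [[91,48,0],[0,0,-1.0],60],
  [[91,48,0],[0,0,-1.0],60],
])

```text
clock: 1.43
tcp_pos: [0.4541, -0.257, 0.2308]
orientation: [-0.001, 0.431, 0.902, 0.0]
wrist_force: [0.2, 0.5, -0.3]
finger_gap: 0.06
grip_force: 0.0
```

Call:
step_arm([
  [[0,0,0],[0,0,-0.45],60],
  [[0,0,0],[0,0,-0.45],60],
  [[0,0,0],[0,0,-0.45],60],
  [[0,0,0],[0,0,-0.45],60],
  [[0,0,0],[0,0,-0.45],60],
  [[0,0,0],[0,0,-0.45],60],
])

```text
clock: 1.93
tcp_pos: [0.454, -0.2573, 0.2309]
orientation: [-0.0, 0.224, 0.975, 0.0]
wrist_force: [-0.7, -0.4, -0.1]
finger_gap: 0.0601
grip_force: 0.0
```

```bash
python3 - <<'E'
from h import *
import cv2
P=imaging.camera_params('wrist');im=imaging.read_camera('wrist')[...,::-1].copy()
K=P['camera_matrix'];print(K[0][0],K[0][2],K[1][2],np.round(P['pose'],3).tolist())
for X in([.4545,-.2552,.103],[.4545,-.2552,0.02]):cv2.drawMarker(im,tuple(int(a) for a in px('wrist',X,P)),(0,0,255),0,8)
cv2.imwrite('pics/w1.png',im)
E
python3 go.py .4545 -.2552 .041 2.70
```

```text
297.3186396354542 256.7402479274285 191.43256495269807 [[0.436, -0.867, -0.241, 0.392], [0.9, 0.42, 0.117, -0.227], [-0.0, -0.268, 0.963, 0.373], [0.0, 0.0, 0.0, 1.0]]
t 1.9833 tcp [ 0.4541 -0.2574  0.231 ] yaw 2.69 j [-0.67  0.21 -0.09  1.27 -0.   -0.22] F [0.69 0.01 0.04] gap 0.0599 0.0
shift [  0.5   2.1 190. ] turn [ 0.    -0.001 -0.01 ]
```

View pics/w1.png

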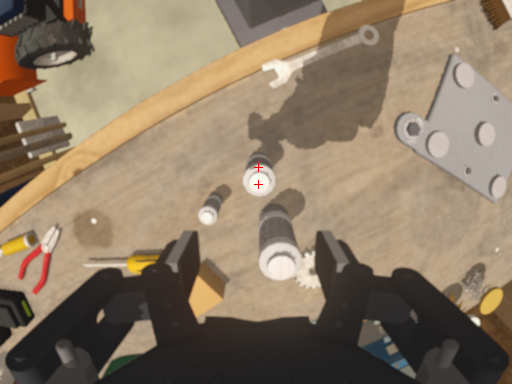

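The marker sits on the middle probe's cap at (258,182). The big probe at (283,262) and the small one at (208,215) are clear of the finger line, so I'm descending.

Call:
step_arm([
  [[0.5,2,35],[0,0,0],60],
  [[0.5,2,70],[0,0,0],60],
  [[0.5,2,100],[0,0,0],60],
  [[0.5,2,130],[0,0,0],60],
  [[0.5,2,155],[0,0,0],60],
  [[0.5,2,175],[0,0,0],60],
  [[0.5,2,188],[0,0,0],60],
  [[0.5,2,188],[0,0,0],60],
])

```text
clock: 2.65
tcp_pos: [0.4526, -0.2538, 0.0402]
orientation: [-0.003, 0.223, 0.975, 0.001]
wrist_force: [0.5, 0.0, -0.4]
finger_gap: 0.0599
grip_force: 0.0
```

Call:
step_arm([
  [[0,0,0],[0,0,0],50],
  [[0,0,0],[0,0,0],42],
  [[0,0,0],[0,0,0],36],
  [[0,0,0],[0,0,0],32],
  [[0,0,0],[0,0,0],28],
  [[0,0,0],[0,0,0],24],
  [[0,0,0],[0,0,0],20],
  [[0,0,0],[0,0,0],20],
], grip_force=40)

```text
clock: 3.32
tcp_pos: [0.4554, -0.2559, 0.0439]
orientation: [0.001, 0.223, 0.975, -0.0]
wrist_force: [2.2, -0.5, 2.2]
finger_gap: 0.0291
grip_force: 39.3
```

```bash
python3 go.py .4545 -.2552 .100 2.69; python3 - <<'E'
from workcell import imaging
import cv2
cv2.imwrite('pics/w2.png',imaging.read_camera('wrist')[...,::-1])
E
```

```text
t 3.3167 tcp [ 0.4554 -0.2559  0.0439] yaw 2.693 j [-0.67  0.35 -0.4   0.83  0.   -0.22] F [ 2.25 -0.45  2.17] gap 0.0291 39.27434206008911
shift [  1.    0.3 -56.1] turn [-0.     0.002  0.003]
```

View pics/w2.png

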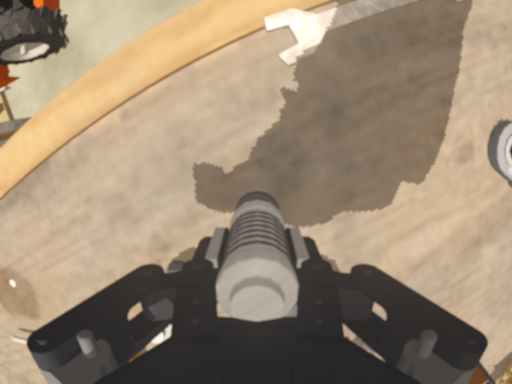

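The probe is gripped upright between the pads, centred at about (258,260). Next is the lift.

Call:
step_arm([
  [[0,0,-15],[0,0,0],20],
  [[0,0,-40],[0,0,0],20],
  [[0,0,-70],[0,0,0],20],
  [[0,0,-95],[0,0,0],20],
  [[0,0,-105],[0,0,0],20],
  [[0,0,-105],[0,0,0],20],
  [[0,0,-105],[0,0,0],20],
])

```text
clock: 3.95
tcp_pos: [0.4543, -0.2553, 0.1476]
orientation: [-0.0, 0.223, 0.975, 0.0]
wrist_force: [0.1, -0.2, -2.5]
finger_gap: 0.0288
grip_force: 39.8
```

```bash
python3 go.py .5276 -.0212 .15 2.69
```

```text
t 3.95 tcp [ 0.4543 -0.2553  0.1476] yaw 2.693 j [-0.67  0.25 -0.25  1.07 -0.   -0.22] F [ 0.13 -0.23 -2.53] gap 0.0288 39.78472352027893
shift [ 35.6 242.7  -2.4] turn [-0.    -0.     0.003]
```

Call:
step_arm([
  [[3,20,0],[0,0,0],20],
  [[8,55,0],[0,0,0],20],
  [[14,95,0],[0,0,0],20],
  [[20,135,0],[0,0,0],20],
  [[26,175,0],[0,0,0],20],
  [[31,212,0],[0,0,0],20],
  [[34,235,0],[0,0,0],20],
  [[35.5,242.5,0],[0,0,0],20],
])

```text
clock: 4.62
tcp_pos: [0.5269, -0.0179, 0.1456]
orientation: [-0.002, 0.22, 0.975, 0.0]
wrist_force: [0.1, 0.5, -1.5]
finger_gap: 0.0292
grip_force: 40.0
```

Call:
step_arm([
  [[0,0,20],[0,0,0],20],
  [[0,0,45],[0,0,0],20],
  [[0,0,60],[0,0,0],20],
  [[0,0,70],[0,0,0],20],
  [[0,0,70],[0,0,0],20],
  [[0,0,70],[0,0,0],20],
  [[0,0,70],[0,0,0],20],
])

```text
clock: 5.2
tcp_pos: [0.5282, -0.022, 0.0787]
orientation: [0.0, 0.223, 0.975, -0.0]
wrist_force: [-0.1, 0.2, -1.2]
finger_gap: 0.0293
grip_force: 40.0
```

```bash
python3 go.py .5276 -.0212 .0675 2.69; python3 - <<'E'
from h import *
import cv2
im=imaging.read_camera('scene')[...,::-1];w=imaging.read_camera('wrist')[...,::-1]
o=np.zeros((384,800,3),np.uint8);o[:,:512]=w;o[:288,512:]=cv2.resize(im[130:274,190:334],(288,288),interpolation=cv2.INTER_CUBIC)
cv2.imwrite('pics/w3.png',o)
E
```

```text
t 5.2 tcp [ 0.5282 -0.022   0.0787] yaw 2.692 j [-0.19  0.32 -0.33  0.91 -0.    0.26] F [-0.13  0.19 -1.21] gap 0.0293 40.015602707862854
shift [ 0.9  0.5 11.2] turn [-0.     0.001  0.002]
```

View pics/w3.png

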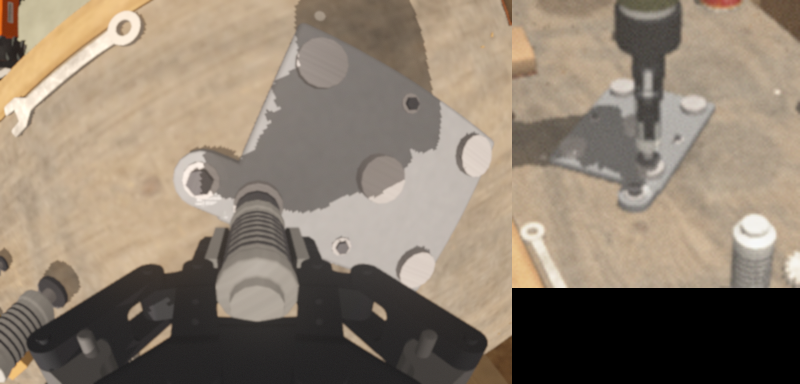

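The held probe is over the pad beside the ear. I'm going down to a foot height of about 22.5 mm, where a nominal pad gives about 1.5 mm of travel and the high one about 4 mm.

Call:
step_arm([
  [[1,0.5,5],[0,0,0],20],
  [[1,0.5,8],[0,0,0],20],
  [[1,0.5,10],[0,0,0],20],
  [[1,0.5,11.5],[0,0,0],20],
  [[1,0.5,12.5],[0,0,0],20],
  [[1,0.5,12.5],[0,0,0],20],
  [[1,0.5,12.5],[0,0,0],20],
  [[1,0.5,12.5],[0,0,0],20],
])

```text
clock: 5.97
tcp_pos: [0.5272, -0.0207, 0.0661]
orientation: [0.0, 0.223, 0.975, -0.0]
wrist_force: [-1.0, 0.8, 3.3]
finger_gap: 0.0292
grip_force: 40.1
```

```bash
python3 go.py .5276 -.0212 .0655 2.69
```

```text
t 5.9667 tcp [ 0.5272 -0.0207  0.0661] yaw 2.693 j [-0.19  0.33 -0.35  0.88 -0.    0.26] F [-1.05  0.81  3.35] gap 0.0292 40.0872141122818
shift [-0.6 -0.3  0.6] turn [-0.     0.     0.003]
```

```bash
cat > avg.py <<'E'
from workcell import telemetry,imaging
import numpy as np
L=[]
for i in range(8):
    imaging.read_camera('wrist');s=telemetry.get_state();L.append([s['wrist_force'][2],s['tcp_pos'][2]*1e3])
L=np.array(L);print('Fz',L[:,0].mean().round(2),L[:,0].std().round(2),'z mm',L[:,1].mean().round(2),L[:,1].std().round(2),'t',s['clock'])
E
python3 avg.py
```

```text
Fz 4.11 0.3 z mm 65.91 0.06 t 6.3667
```

Call:
step_arm([
  [[0,0,-10],[0,0,0],20],
  [[0,0,-20],[0,0,0],20],
  [[0,0,-20],[0,0,0],20],
  [[0,0,-20],[0,0,0],20],
  [[0,0,-20],[0,0,0],20],
])

```text
clock: 6.78
tcp_pos: [0.5272, -0.0207, 0.0858]
orientation: [0.0, 0.223, 0.975, -0.0]
wrist_force: [-0.3, 0.5, -1.4]
finger_gap: 0.0291
grip_force: 40.0
```

```bash
python3 avg.py; python3 go.py .4552 .0616 .086 2.69
```

```text
Fz -1.74 0.29 z mm 85.44 0.08 t 7.1833
t 7.1833 tcp [ 0.5271 -0.0206  0.0856] yaw 2.693 j [-0.19  0.31 -0.33  0.93 -0.    0.26] F [ 0.    0.1  -1.18] gap 0.0292 39.96915400028229
shift [100.4  42.9  -0.4] turn [-0.    -0.     0.003]
```

Call:
step_arm([
  [[15,6,0],[0,0,0],20],
  [[45,19,0],[0,0,0],20],
  [[75,32,0],[0,0,0],20],
  [[95,41,0],[0,0,0],20],
  [[100.5,43,0],[0,0,0],20],
  [[100.5,43,5],[0,0,0],20],
  [[100.5,43,12],[0,0,0],20],
  [[100.5,43,14],[0,0,0],20],
])

```text
clock: 7.85
tcp_pos: [0.4561, 0.061, 0.0709]
orientation: [0.0, 0.223, 0.975, -0.0]
wrist_force: [-0.1, 0.4, -1.3]
finger_gap: 0.0297
grip_force: 40.0
```

```bash
python3 go.py .4552 .0616 .066 2.69
```

```text
t 7.85 tcp [0.4561 0.061  0.0709] yaw 2.692 j [-0.04  0.21 -0.51  0.85 -0.    0.41] F [-0.14  0.44 -1.28] gap 0.0297 39.956971406936646
shift [1.1 0.1 4.9] turn [-0.     0.001  0.002]
```

Call:
step_arm([
  [[1,0,2],[0,0,0],20],
  [[1,0,4],[0,0,0],20],
  [[1,0,5.5],[0,0,0],20],
  [[1,0,5.5],[0,0,0],20],
  [[1,0,5.5],[0,0,0],20],
  [[1,0,5.5],[0,0,0],20],
])

```text
clock: 8.35
tcp_pos: [0.4549, 0.0615, 0.0666]
orientation: [0.001, 0.223, 0.975, -0.0]
wrist_force: [0.7, -2.2, 2.7]
finger_gap: 0.0289
grip_force: 40.3
```

```bash
python3 avg.py; python3 go.py .4552 .0616 .066 2.69
```

```text
Fz 2.86 0.38 z mm 66.58 0.06 t 8.75
t 8.75 tcp [0.4548 0.0621 0.0665] yaw 2.693 j [-0.04  0.21 -0.52  0.84 -0.    0.41] F [ 0.46 -2.49  3.  ] gap 0.0293 40.27635633945465
shift [-0.6 -0.2  0.5] turn [0.    0.001 0.003]
```

Call:
step_arm([
  [[0,0,0.7],[0,0,0],20],
  [[0,0,0.7],[0,0,0],20],
  [[0,0,0.7],[0,0,0],20],
  [[0,0,0.7],[0,0,0],20],
])

```text
clock: 9.08
tcp_pos: [0.4548, 0.0621, 0.0657]
orientation: [0.0, 0.223, 0.975, 0.0]
wrist_force: [1.0, -2.8, 3.9]
finger_gap: 0.0289
grip_force: 40.3
```

```bash
python3 avg.py
```

```text
Fz 3.61 0.6 z mm 65.7 0.01 t 9.4833
```

Call:
step_arm([
  [[0,0,-10],[0,0,0],20],
  [[0,0,-20],[0,0,0],20],
  [[0,0,-20],[0,0,0],20],
  [[0,0,-20],[0,0,0],20],
  [[0,0,-20],[0,0,0],20],
])

```text
clock: 9.9
tcp_pos: [0.4532, 0.0625, 0.0845]
orientation: [-0.001, 0.222, 0.975, 0.0]
wrist_force: [-0.6, -1.2, -1.5]
finger_gap: 0.0294
grip_force: 40.0
```

```bash
python3 avg.py; python3 go.py .5681 .1603 .086 2.69
```

```text
Fz -1.36 0.25 z mm 84.95 0.3 t 10.3
t 10.3 tcp [0.4543 0.0621 0.0854] yaw 2.693 j [-0.04  0.19 -0.49  0.89 -0.    0.41] F [ 0.28  0.4  -1.28] gap 0.0292 39.978395104408264
shift [-60.  137.8  -0.7] turn [-0.    -0.     0.003]
```

Call:
step_arm([
  [[-8,18,0],[0,0,0],20],
  [[-24,54,0],[0,0,0],20],
  [[-40,92,0],[0,0,0],20],
  [[-53,122,0],[0,0,0],20],
  [[-60,138,0],[0,0,0],20],
  [[-60,138,5],[0,0,0],20],
  [[-60,138,12],[0,0,0],20],
  [[-60,138,14],[0,0,0],20],
])

```text
clock: 10.97
tcp_pos: [0.5666, 0.16, 0.0697]
orientation: [-0.002, 0.222, 0.975, -0.001]
wrist_force: [-0.2, 0.3, -1.5]
finger_gap: 0.0293
grip_force: 40.1
```

```bash
python3 go.py .5681 .1603 .066 2.69
```

```text
t 10.9667 tcp [0.5666 0.16   0.0697] yaw 2.693 j [ 0.14  0.44 -0.18  0.95 -0.    0.59] F [-0.21  0.3  -1.54] gap 0.0293 40.09807527065277
shift [-1.3  1.   3.7] turn [-0.002 -0.003  0.003]
```

Call:
step_arm([
  [[0,0,1],[0,0,0],20],
  [[0,0,3],[0,0,0],20],
  [[0,0,4.5],[0,0,0],20],
  [[0,0,5.3],[0,0,0],20],
  [[0,0,5.3],[0,0,0],20],
  [[0,0,5.3],[0,0,0],20],
  [[0,0,5.3],[0,0,0],20],
])

```text
clock: 11.55
tcp_pos: [0.5685, 0.1602, 0.0667]
orientation: [0.0, 0.223, 0.975, -0.0]
wrist_force: [-2.1, -1.2, 1.7]
finger_gap: 0.0291
grip_force: 40.4
```

```bash
python3 avg.py
```

```text
Fz 2.74 0.63 z mm 66.47 0.13 t 11.95
```

Call:
step_arm([
  [[0,0,-10],[0,0,0],20],
  [[0,0,-20],[0,0,0],20],
  [[0,0,-20],[0,0,0],20],
  [[0,0,-20],[0,0,0],20],
  [[0,0,-20],[0,0,0],20],
])

```text
clock: 12.37
tcp_pos: [0.5685, 0.1605, 0.0864]
orientation: [0.0, 0.222, 0.975, 0.0]
wrist_force: [-0.7, 0.3, -1.8]
finger_gap: 0.0291
grip_force: 40.2
```

```bash
python3 avg.py; python3 go.py .6405 .0775 .086 2.69
```

```text
Fz -1.69 0.24 z mm 85.91 0.1 t 12.7667
t 12.7667 tcp [0.5682 0.1604 0.086 ] yaw 2.693 j [ 0.14  0.42 -0.16  0.99 -0.    0.59] F [-0.04  0.04 -1.71] gap 0.0293 40.17448425292969
shift [-101.1  -43.3   -0. ] turn [-0.    -0.     0.003]
```

Call:
step_arm([
  [[-15,-6,0],[0,0,0],20],
  [[-45,-19,0],[0,0,0],20],
  [[-75,-32,0],[0,0,0],20],
  [[-95,-41,0],[0,0,0],20],
  [[-101,-43.5,0],[0,0,0],20],
  [[-101,-43.5,5],[0,0,0],20],
  [[-101,-43.5,12],[0,0,0],20],
  [[-101,-43.5,14],[0,0,0],20],
])

```text
clock: 13.43
tcp_pos: [0.6387, 0.078, 0.0704]
orientation: [-0.002, 0.222, 0.975, -0.0]
wrist_force: [0.1, 0.3, -1.6]
finger_gap: 0.029
grip_force: 40.2
```

```bash
python3 go.py .6405 .0775 .066 2.69
```

```text
t 13.4333 tcp [0.6387 0.078  0.0704] yaw 2.693 j [-0.    0.53 -0.02  1.02  0.    0.44] F [ 0.09  0.31 -1.62] gap 0.029 40.17471492290497
shift [-1.8  0.4  4.4] turn [-0.001 -0.003  0.003]
```

Call:
step_arm([
  [[0,0,1],[0,0,0],20],
  [[0,0,3],[0,0,0],20],
  [[0,0,4.5],[0,0,0],20],
  [[0,0,6],[0,0,0],20],
  [[0,0,6],[0,0,0],20],
  [[0,0,6],[0,0,0],20],
  [[0,0,6],[0,0,0],20],
])

```text
clock: 14.02
tcp_pos: [0.6404, 0.0778, 0.0668]
orientation: [0.0, 0.222, 0.975, 0.0]
wrist_force: [-1.6, 2.6, 2.7]
finger_gap: 0.0291
grip_force: 40.4
```

```bash
python3 avg.py
```

```text
Fz 2.94 0.25 z mm 66.55 0.11 t 14.4167
```

Call:
step_arm([
  [[0,0,-10],[0,0,0],20],
  [[0,0,-20],[0,0,0],20],
  [[0,0,-20],[0,0,0],20],
  [[0,0,-20],[0,0,0],20],
  [[0,0,-20],[0,0,0],20],
])

```text
clock: 14.83
tcp_pos: [0.6407, 0.0771, 0.0864]
orientation: [0.0, 0.223, 0.975, -0.0]
wrist_force: [-0.2, 0.2, -1.6]
finger_gap: 0.029
grip_force: 40.2
```

```bash
python3 avg.py; python3 go.py .5479 .0696 .086 2.69
```

```text
Fz -1.92 0.62 z mm 85.86 0.1 t 15.2333
t 15.2333 tcp [0.6403 0.0774 0.086 ] yaw 2.693 j [-0.    0.52 -0.    1.05 -0.    0.44] F [-0.22 -0.9  -2.5 ] gap 0.0291 40.20720183849335
shift [ 79.9 -47.1   0. ] turn [-0.    -0.     0.003]
```

Call:
step_arm([
  [[15,-9,0],[0,0,0],20],
  [[40,-24,0],[0,0,0],20],
  [[65,-38,0],[0,0,0],20],
  [[77,-45,0],[0,0,0],20],
  [[80,-47,0],[0,0,0],20],
  [[80,-47,5],[0,0,0],20],
  [[80,-47,12],[0,0,0],20],
  [[80,-47,14],[0,0,0],20],
])

```text
clock: 15.9
tcp_pos: [0.5488, 0.0697, 0.0712]
orientation: [0.0, 0.223, 0.975, -0.0]
wrist_force: [0.5, 0.3, 0.4]
finger_gap: 0.0291
grip_force: 40.2
```

```bash
python3 go.py .5479 .0696 .066 2.69
```

```text
t 15.9 tcp [0.5488 0.0697 0.0712] yaw 2.693 j [-0.02  0.37 -0.28  0.92 -0.    0.43] F [0.52 0.29 0.43] gap 0.0291 40.219436287879944
shift [ 0.8 -0.5  5.2] turn [0.    0.    0.003]
```

Call:
step_arm([
  [[0,0,1.5],[0,0,0],20],
  [[0,0,3],[0,0,0],20],
  [[0,0,4],[0,0,0],20],
  [[0,0,4],[0,0,0],20],
  [[0,0,4],[0,0,0],20],
  [[0,0,4],[0,0,0],20],
])

```text
clock: 16.4
tcp_pos: [0.5488, 0.0697, 0.0688]
orientation: [0.001, 0.223, 0.975, 0.0]
wrist_force: [0.7, 0.3, 2.4]
finger_gap: 0.0289
grip_force: 40.6
```

```bash
python3 avg.py
```

```text
Fz 3.31 0.19 z mm 68.68 0.06 t 16.8
```

Pad 5 stands about 2.7 mm higher than pads 2–4: contact is at TCP z 71.9 mm, against about 69.1 for those and about 70 for pad 1. I'll ease off the spring and release there.

Call:
step_arm([
  [[0,0,-1.5],[0,0,0],20],
  [[0,0,-3],[0,0,0],20],
  [[0,0,-3.4],[0,0,0],20],
  [[0,0,-3.4],[0,0,0],20],
  [[0,0,-3.4],[0,0,0],20],
])

```text
clock: 17.22
tcp_pos: [0.547, 0.0697, 0.0712]
orientation: [-0.001, 0.223, 0.975, -0.0]
wrist_force: [0.7, -0.8, 0.7]
finger_gap: 0.0292
grip_force: 40.4
```

```bash
python3 avg.py;python3 go.py .5479 .0696 .072 2.69
```

```text
Fz 0.69 0.5 z mm 71.28 0.03 t 17.6167
t 17.6167 tcp [0.5473 0.0697 0.0713] yaw 2.693 j [-0.02  0.37 -0.28  0.92 -0.    0.43] F [-1.03  0.12 -0.15] gap 0.0292 40.35756826400757
shift [-0.6  0.1 -0.7] turn [-0.001 -0.001  0.003]
```

Call:
step_arm([
  [[0,0,0],[0,0,0],29],
  [[0,0,0],[0,0,0],30],
  [[0,0,0],[0,0,0],32],
  [[0,0,0],[0,0,0],35],
  [[0,0,0],[0,0,0],40],
  [[0,0,0],[0,0,0],48],
  [[0,0,0],[0,0,0],58],
  [[0,0,0],[0,0,0],60],
], grip_force=20)

```text
clock: 18.28
tcp_pos: [0.5481, 0.0697, 0.0717]
orientation: [0.0, 0.223, 0.975, -0.0]
wrist_force: [1.7, 0.1, 0.8]
finger_gap: 0.0601
grip_force: 0.0
```

Call:
step_arm([
  [[0,0,0],[0,0,0],60],
  [[0,0,-5],[0,0,0],60],
  [[0,0,-25],[0,0,0],60],
  [[0,0,-60],[0,0,0],60],
  [[0,0,-95],[0,0,0],60],
  [[0,0,-120],[0,0,0],60],
  [[0,0,-130],[0,0,0],60],
  [[0,0,-130],[0,0,0],60],
])

```text
clock: 18.95
tcp_pos: [0.5498, 0.0697, 0.2049]
orientation: [0.003, 0.223, 0.975, 0.001]
wrist_force: [-0.2, 1.1, -1.2]
finger_gap: 0.0598
grip_force: 0.0
```

```bash
python3 go.py .5479 .0696 .2 2.69; python3 - <<'E'
from h import *
import cv2
P=imaging.camera_params('wrist');w=imaging.read_camera('wrist')[...,::-1].copy();im=imaging.read_camera('scene')[...,::-1]
for z in(.0265,.1295):cv2.drawMarker(w,tuple(int(a) for a in px('wrist',[.5479,.0696,z],P)),(0,0,255),0,6)
o=np.zeros((384,800,3),np.uint8);o[:,:512]=w;o[:288,512:]=cv2.resize(im[100:244,180:324],(288,288),interpolation=cv2.INTER_CUBIC)
cv2.imwrite('pics/w4.png',o)
E
```

```text
t 18.95 tcp [0.5498 0.0697 0.2049] yaw 2.693 j [-0.02  0.28 -0.07  1.22 -0.    0.43] F [-0.21  1.13 -1.17] gap 0.0598 0.0
shift [ 1.7 -1.   4.9] turn [0.002 0.006 0.003]
```

View pics/w4.png

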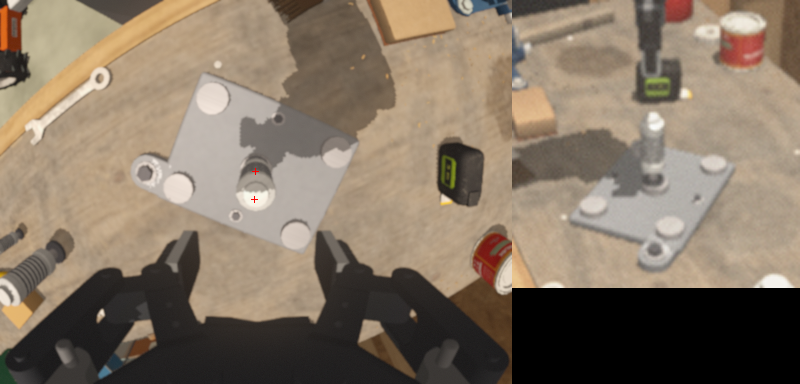

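The probe stands upright and centred on the middle pad (wrist view (255,195), on the markers), and the gripper is clear. Handing in.

```bash
python3 -c "
from workcell import env
print(env.hand_in())"
```

```text
the job is handed in; nothing more can be done
None
```

I touched all five pads in order and left the probe standing upright on the middle pad, which measured about 2.7 mm higher than pads 2–4 and 1.8 mm above the ear pad; the job is handed in, but no verdict was returned.

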